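# Long shoehorn out of the hall box

### The arm

A 7-joint arm with a two-finger parallel gripper is mounted at the origin on the work surface. World frame = base frame: x ahead of the robot, y to its left, z up, the work surface at z = 0. Lengths are in m, angles in degrees, forces in N, time in s.
With the tool pointing down it reaches from about 0.425 to 0.925 m from the base axis. Payload 6.8 kg.
Tool frame: the origin (TCP) lies between the finger pads; the fingertips stand 14 mm ahead of it and the grasp point (between the pads) lies 5 mm behind it (robot.tips_ahead is the distance from the TCP to the fingertips, in m); z points along the fingers, y is the line along which they close (so a half turn about z gives the same grasp; the last joint's range is limited). The gripper opens to 88 mm and grips with 3 to 60 N. Pads are 20 mm wide; open, the fingers measure 115 mm over their backs; the gripper's body (75 mm by 178 mm) begins 61 mm behind the grasp point.
Start: joints at [-77.183, 27.33, 1.283, 89.118, -0.659, 63.558, -4.761], TCP at [0.22, 0.638, 0.237] pointing down, gripper open.
Joint ranges: [-169.35, 169.35], [-19.33, 120.38], [-80.79, 83.38], [13.8, 139.57], [-78.32, 258.32], [9.67, 109.79], [-169.56, 169.56]. Speed limits (degrees/s): [136.94, 136.94, 180, 180, 180, 180, 180].

### API

Orientations are given as [roll, pitch, yaw] about the fixed x, y, z axes, in that order (R = Rz(yaw) Ry(pitch) Rx(roll)).
In Python, from station import status, cams, robot gives the robot as it stands.
- The arm moves only by the tool arm_command, never from a script. Its argument "motion" is a list of rows, each a list of 2 entries, a list of its own where there are three numbers: the shift along the tool's x, y, z in units of 30 mm (1.0 is 30 mm), then the turn, a rotation vector about the tool's x, y, z in units of 6 degrees (1.0 is 6 degrees). A call has exactly 5 rows; each row shifts and turns the commanded pose from where the row before left it, along the tool's axes as they then stand; what a row does not reach is not made up. A row lasts 1/12 s, in which the tool goes at most 41.7 mm and 7.16 degrees, less where a joint would pass 70% of its speed; a pose out of reach is approached as far as the arm can. A call is refused whole if a number of a shift passes 1 or a number of a turn 1, either way. A call with a gripper value outside its range is refused whole. "jaw" is the opening, from 0 (shut) to 1 (fully open), set as the call begins (left out, the last holds). The fingers move at their own pace and stop on an object; "grip_force" is the grip in N (left out, the last holds). Time passes only in rows, so rows that do not move let the fingers close, or fill a call up. It gives the time, the measured TCP pose, the force, the opening and the grip force at its end, in the units of the state.
- status.get_obs(): the state, without advancing time (a new reading comes with each control period).
- cams.read_camera(name): name is "side" or "top" or "wrist"; returns a dict with "pixels" (400x640x3 uint8, red, green, blue), "intrinsics" (3x3 intrinsics, pixels), "R" (3x3) and "t" (3): a world point X has camera coordinates R X + t. Camera axes: x right, y down, z forward; pixel columns grow to the right and rows downward; lengths in m; the calibration is good to about 2 mm. A picture is of the moment at which its call begins. There is no depth.
- robot.hand_in(): hands the job in; it is judged then, once.
The state is a dict: "t": time; "qpos": joint angles; "joint_velocities": joint speeds; "joint_efforts": joint torques, N m; "tcp_pos": TCP position; "eef_rot": TCP orientation; "wrist_force": force on the tool from outside, world axes, zero at the start; "ft_torque": the same for the moment, N m; "finger_gap": opening from 0.0 (shut) to 1.0 (fully open); "grasp_force": force on a finger pad.
Only numpy, scipy, OpenCV 4.12 (cv2) and the standard library are available. Lean on these libraries where they do the work, as an engineer would, in place of code of your own. Each camera call takes 0.05 s, during which the arm holds its last target. There are 200 camera calls.

### The job

Take the long shoehorn out of the hall box: both its ends lie under the box's roofed ends and it is longer than the opening, so slide it along, tilt it and bring it out through the opening one end first. Finish while holding it in the gripper, still, above the box with the whole shoehorn at least 10 cm higher than the box's top. Leave the tin, the brush, the bowl and the plant where they stand.

Things in the scene. Friction and masses are not known exactly. Their poses are not given: they have to be found in the camera images.
- hall_box: Plywood box screwed to the table, long axis = its own y, within 0.4 rad of world y. Origin: centre of its underside (z = 0). Outside 192 (x) x 432 (y) x 77 mm high; inside 180 x 420 mm; floor 5 mm, walls 6 mm thick. Beyond the opening both ends of its top are roofed by fixed 6 mm boards, underside 71, upper side 77 mm above the table. Beside the opening the long walls are 65 mm high.
- opening (a point): Centre of the opening in the box's top, 77 mm above the table, straight above the box's origin; axes as the box's. The opening is 180 mm along x (the full inner width) and 180 mm along y. Only the middle of the shoehorn is seen through it. Each end of the shoehorn starts 19 mm or more under a roof board; it can be slid 58 mm or more either way before it meets an end wall.
- shoehorn: Dark steel shoehorn, 260 mm, about 0.16 kg, flat on the box's floor. Origin: middle of its length and width, on its underside; x runs along it to the blade, z up. x -130 to +60 mm: straight bar 20 mm wide, 16 mm thick (grip here); +60 to +130 mm: thin scooped blade 34 mm wide, 5 to 7 mm thick. Lies along the box's y within 0.06 rad, blade to +y, up to 20 mm off centre along and 15 mm across.
- handle_end (a point): Middle of the shoehorn's square handle end, 130 mm from its origin, 8 mm above its underside.
- blade_end (a point): Middle of the shoehorn's blade end, 130 mm from its origin, 3 mm above its underside.
- polish_tin: Bystander: round steel tin 70 mm across, 26 mm high, loose on the table on the robot's side of the box. Origin: centre of its underside.
- shoe_brush: Bystander: shoe brush 150 x 45 x 38 mm, wooden back and black bristles, loose on the table beyond the box. Origin: centre of its underside.
- key_bowl: Bystander: white bowl 110 mm across, 40 mm high, loose on the table past the box's +y end. Origin: centre of its underside.
- plant: Bystander: small plant in a white ribbed pot 88 mm across, pot 75 mm and leaves about 130 mm high, loose on the table past the box's -y end. Origin: centre of its underside.

How it is judged (in metres and radians):
On the way:
1. one end of the shoehorn is up out of the opening while its other end is still down inside the box, below the roof boards (((height (world z) of handle_end above 0.085 m and height (world z) of blade_end below 0.071 m) or (height (world z) of blade_end above 0.085 m and height (world z) of handle_end below 0.071 m)) and horizontal distance between shoehorn and hall_box below 0.2 m), for 0.1 s.
At the end, for the whole second after the job is handed in: The shoehorn is held by the fingers (more than 2 N), still (under 30 mm/s, 0.3 rad/s), not touching the box, its middle within 250 mm sideways of the box's centre and both its ends more than 90 mm above the box's top (167 mm above the table) (height (world z) of each of handle_end, blade_end above 0.167 m and horizontal distance between shoehorn and hall_box below 0.25 m and contact force between the fingers and shoehorn above 2 N and contact force between shoehorn and hall_box below 0.2 N and linear speed of shoehorn below 0.03 m/s and angular speed of shoehorn below 0.3 rad/s); the arm keeps its last pose, push and grip.
It fails at once if the tin, the brush, the bowl or the plant is shifted by more than 20 mm (distance of any of polish_tin, shoe_brush, key_bowl, plant from where it was at the start of the episode above 0.02 m).
It also fails if it takes over 42 s, if anything falls off the work surface, if the arm or the gripper's body presses on something with over 40 N, if the wrist force passes 120 N, or if a joint passes its speed limit or range.

## Working session

There is one attempt and no reset: what is moved stays moved. The work goes in short steps, Python scripts to look and compute and a tool call to move; the robot and the scene stay as the last step left them, time stands still between calls to the robot, and variables do not carry over. Pictures are saved under pics/ and viewed, at most 10 in all, crops included, and the job is handed in when it is done.

Besides the shell and the picture viewer there is one more tool, called after "Emit:" as a command line: name --argument value ..., lists and objects as JSON in quotes. arm_command: Moves the arm, as the interface text tells. Its arguments: {"type":"object","properties":{"motion":{"type":"array","items":{"type":"array"}},"jaw":{"type":"number"},"grip_force":{"type":"number"}},"required":["motion"]}

```bash
mkdir -p pics; ls; python3 - <<'E'
from station import status,cams,robot
import cv2,numpy as np
o=status.get_obs();print(o['t'],o['tcp_pos'],o['eef_rot'],o['finger_gap'])
for n in ["top","side"]:
    c=cams.read_camera(n);cv2.imwrite(f'pics/{n}0.png',c['pixels'][:,:,::-1]);np.savez(f'{n}0.npz',**c)
    print(n,c['intrinsics'].tolist(),(-c['R'].T@c['t']).round(3),c['R'].round(3).tolist())
E
```

```text
pics
0.0 [0.21973105 0.637641   0.23570893] [-1.79899412e+02  9.71332533e-03  1.60988928e+02] 1.0027557865443049
top [[395.5642637126542, 0.0, 315.65845235528775], [0.0, 395.5642637126542, 199.63714816722688], [0.0, 0.0, 1.0]] [0.453 0.057 0.932] [[0.015, -1.0, 0.013], [-0.991, -0.017, -0.134], [0.135, -0.01, -0.991]]
side [[443.9862397947806, 0.0, 319.27057589201127], [0.0, 443.9862397947806, 200.80571608809262], [0.0, 0.0, 1.0]] [ 0.485 -0.794  0.959] [[0.992, -0.124, -0.009], [-0.096, -0.721, -0.686], [0.078, 0.681, -0.728]]
```

View pics/top0.png

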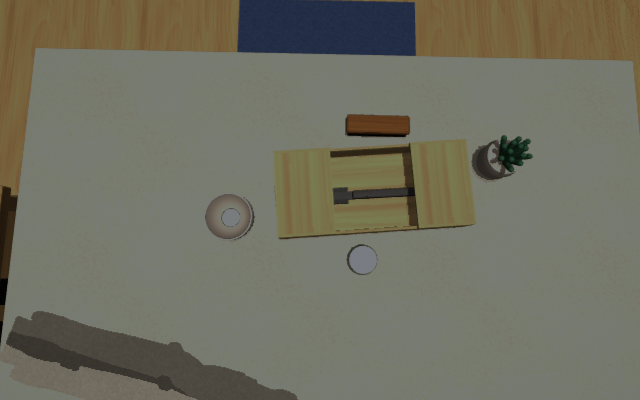

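View pics/side0.png

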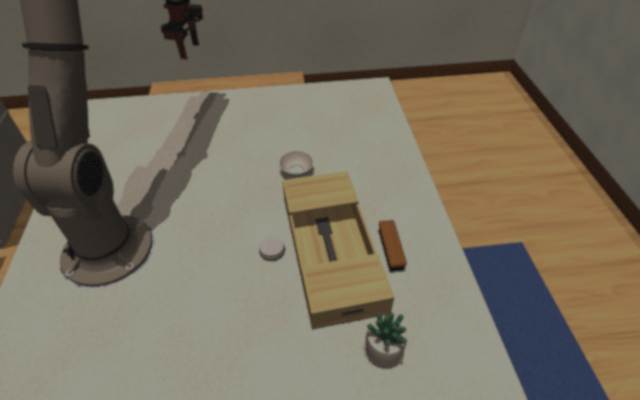

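The top view shows the box with its roofs at about (275–335, 148–237) and (411–474, 139–229). The shoehorn bar runs from (350,195) to (413,191), and the wide blade root is at 334–349. The tin is at (363,260), the brush at (378,125), the bowl at (229,217) and the plant at (505,157). The side view agrees with this. Next I'll measure the positions.

```bash
cat > h.py <<'E'
import numpy as np,cv2
from scipy.spatial.transform import Rotation as Ro
def ray(c,uv,z):
    uv=np.atleast_2d(np.asarray(uv,float));C=-c['R'].T@c['t']
    d=np.c_[uv,np.ones(len(uv))]@np.linalg.inv(c['intrinsics']).T@c['R']
    return C+d*((z-C[2])/d[:,2])[:,None]
def plan(o,pos,rot,n):
    """n equal rows from measured pose to (pos, Rotation)"""
    R0=Ro.from_euler('xyz',o['eef_rot'],degrees=True);w=(R0.inv()*rot).as_rotvec()/n
    S=sum(Ro.from_rotvec(w*k).as_matrix() for k in range(n))
    p=np.linalg.solve(S,R0.inv().apply(np.asarray(pos)-o['tcp_pos']))
    return (p/.03).round(3).tolist(),(np.degrees(w)/6).round(3).tolist()
E
python3 - <<'E'
from h import *
c=dict(np.load('top0.npz'));im=c['pixels'];hsv=cv2.cvtColor(im,cv2.COLOR_RGB2HSV)
print(hsv[200,300],hsv[195,380],hsv[300,400],hsv[215,380],hsv[195,341])
# roofs: yellow & bright
m=cv2.inRange(hsv,(18,70,120),(35,255,255));m[:100]=0
n,l,s,ce=cv2.connectedComponentsWithStats(m)
for i in range(1,n):
    if s[i,4]>300:
        print(s[i]);
m2=cv2.morphologyEx(m,cv2.MORPH_OPEN,np.ones((30,30)))
cs,_=cv2.findContours(m2,0,2)
for k in cs:
    r=cv2.minAreaRect(k.astype(np.float32));b=cv2.boxPoints(r);print('roof',b.round(1).tolist(),ray(c,b,.077)[:,:2].round(4).tolist())
# shoehorn
d=cv2.inRange(hsv,(0,0,0),(180,255,85));d[:160]=0;d[215:]=0;d[:,:332]=0;d[:,418:]=0
n,l,s,ce=cv2.connectedComponentsWithStats(d)
for i in range(1,n):
    if s[i,4]>100:print(s[i])
for x in range(332,418,4):
    r=np.where(d[:,x])[0];print(x,r.min() if len(r) else None,r.max() if len(r) else None,end='; ')
cv2.imwrite('pics/crop0.png',cv2.resize(im[120:250,260:490,::-1],None,fx=3.4,fy=3.4,interpolation=cv2.INTER_CUBIC))
E
```

```text
[ 23 102 120] [10 14 56] [ 36  29 123] [ 27  93 121] [18 24 54]
[ 411  139   65   89 4597]
[ 273  144  136   93 9388]
roof [[295.0, 181.0], [325.0, 181.0], [325.0, 210.0], [295.0, 210.0]] [[0.6099, 0.0942], [0.6111, 0.0284], [0.547, 0.0276], [0.546, 0.0928]]
[ 333  160   85   55 1281]
332 None None; 336 188 203; 340 187 203; 344 187 203; 348 191 202; 352 191 199; 356 190 198; 360 190 198; 364 190 198; 368 189 198; 372 189 197; 376 189 197; 380 189 197; 384 189 197; 388 188 197; 392 188 196; 396 188 196; 400 188 196; 404 160 196; 408 160 214; 412 165 214; 416 204 214;
```

View pics/crop0.png

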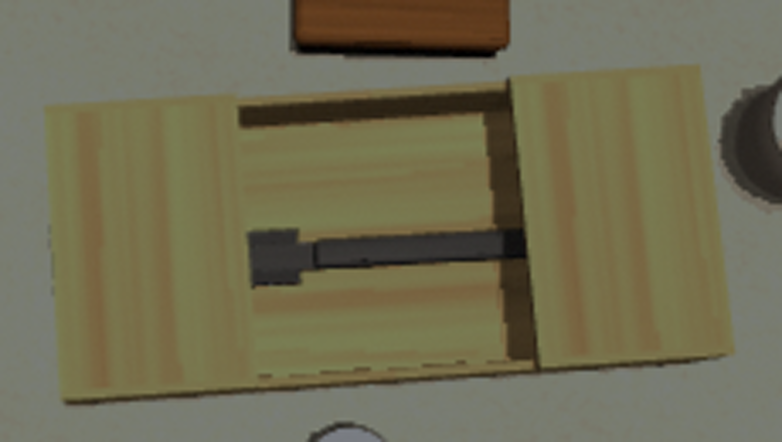

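The crop shows the four outer roof corners at crop pixels (45,106), (701,66), (734,353) and (65,402). The bar's thick part ends at x≈315 and the blade starts at x≈300.

```bash
python3 - <<'E'
from h import *
from station import status
c=dict(np.load('top0.npz'));f=lambda a:(np.array(a,float)+.5)/3.4-.5+[260,120]
K=ray(c,f([[45,106],[701,66],[734,353],[65,402]]),.077)[:,:2]
print('sides',[np.linalg.norm(K[i]-K[(i+1)%4]).round(4) for i in range(4)])
ctr=K.mean(0);ya=(K[0]+K[3]-K[1]-K[2]);ya/=np.linalg.norm(ya);xa=np.array([ya[1],-ya[0]])
print('box',ctr,'yaw',np.degrees(np.arctan2(-ya[0],ya[1])))
def loc(P):return np.c_[(P-ctr)@xa,(P-ctr)@ya].round(4)
E=ray(c,f([[237,96],[252,390],[510,78],[538,370]]),.077)[:,:2];print('edges loc',loc(E).tolist())
# bar: top face edges by column, z=.021
xs=np.arange(358,402,4);up=np.array([190.,190,190,189,189,189,189,189,188,188,188])
hsv=cv2.cvtColor(c['pixels'],cv2.COLOR_RGB2HSV);mid=[];wid=[]
for x in xs:
    r=np.where(hsv[180:206,x,2]<85)[0]+180
    a=ray(c,[[x,r.min()-.5],[x,r.max()+.5]],.019)[:,:2];mid.append(a.mean(0));wid.append(np.linalg.norm(a[0]-a[1]))
mid=np.array(mid);v=np.polyfit(mid[:,1],mid[:,0],1)
print('bar width',np.mean(wid),'yaw',np.degrees(np.arctan(-v[0])))
e=ray(c,f([[315,255],[300,257],[248,258]]),.021)[:,:2];e2=ray(c,f([[300,257],[248,258]]),.012)[:,:2]
print('bar end',e[0],loc(e).tolist(),'low',loc(e2).tolist(),'mid loc',loc(mid)[[0,-1]].tolist())
np.savez('geo.npz',ctr=ctr,ya=ya,v=v)
t=e[0]+0;u=np.array([v[0],1])/np.hypot(v[0],1)
g=t-.022*u;g[0]=np.polyval(v,g[1]);print('grip',g, loc(g[None]).tolist())
o=status.get_obs();yaw=90+np.degrees(np.arctan(-v[0]))
print('yaw',yaw,plan(o,[*g,.16],Ro.from_euler('xyz',[180,0,yaw],degrees=True),30))
for n,p in dict(tin=(363,260),brush=(378,125)).items():print(n,loc(ray(c,p,.03)[:,:2]))
E
```

```text
sides [np.float64(0.4317), np.float64(0.1894), np.float64(0.4281), np.float64(0.1926)]
box [ 0.59926135 -0.07869652] yaw 4.874023948150576
edges loc [[0.0947, 0.0906], [-0.0969, 0.0953], [0.0949, -0.0891], [-0.0969, -0.0875]]
bar width 0.021724981534059048 yaw 4.073506572597942
bar end [ 0.5902236 -0.0375125] [[-0.0055, 0.0418], [-0.0062, 0.0522], [-0.0045, 0.0878]] low [[-0.0049, 0.0512], [-0.0032, 0.0872]] mid loc [[-0.0046, 0.0281], [-0.0062, -0.0658]]
grip [ 0.59295169 -0.05945692] [[-0.0047, 0.0197]]
yaw 94.07350657259794 ([-0.915, -0.169, 0.085], [-0.0, 0.0, 0.372])
tin [[-0.157   0.0309]]
brush [[ 0.1551 -0.0316]]
```

Emit:
arm_command --motion '[[[-0.915,-0.17,0.08],[0,0,0.37]],[[-0.915,-0.17,0.08],[0,0,0.37]],[[-0.915,-0.17,0.08],[0,0,0.37]],[[-0.915,-0.17,0.08],[0,0,0.37]],[[-0.915,-0.17,0.08],[0,0,0.37]]]' --jaw 1

```text
t: 0.52
tcp_pos: [0.3364, 0.5593, 0.224]
eef_rot: [-180.0, 0.0, 149.8]
wrist_force: [1.1, 0.6, 0.2]
finger_gap: 1.003
grasp_force: 0.0
```

Emit:
arm_command --motion '[[[-0.915,-0.17,0.08],[0,0,0.37]],[[-0.915,-0.17,0.08],[0,0,0.37]],[[-0.915,-0.17,0.08],[0,0,0.37]],[[-0.915,-0.17,0.08],[0,0,0.37]],[[-0.915,-0.17,0.08],[0,0,0.37]]]'

```text
t: 0.93
tcp_pos: [0.4346, 0.4604, 0.2121]
eef_rot: [-180.0, 0.0, 138.7]
wrist_force: [0.2, 0.3, -0.5]
finger_gap: 1.001
grasp_force: 0.0
```

Emit:
arm_command --motion '[[[-0.915,-0.17,0.08],[0,0,0.37]],[[-0.915,-0.17,0.08],[0,0,0.37]],[[-0.915,-0.17,0.08],[0,0,0.37]],[[-0.915,-0.17,0.08],[0,0,0.37]],[[-0.915,-0.17,0.08],[0,0,0.37]]]'

```text
t: 1.35
tcp_pos: [0.5119, 0.3445, 0.2001]
eef_rot: [-180.0, 0.0, 127.6]
wrist_force: [-0.5, 0.8, -0.5]
finger_gap: 0.997
grasp_force: 0.0
```

Emit:
arm_command --motion '[[[-0.915,-0.17,0.08],[0,0,0.37]],[[-0.915,-0.17,0.08],[0,0,0.37]],[[-0.915,-0.17,0.08],[0,0,0.37]],[[-0.915,-0.17,0.08],[0,0,0.37]],[[-0.915,-0.17,0.08],[0,0,0.37]]]'

```text
t: 1.77
tcp_pos: [0.5655, 0.2159, 0.1882]
eef_rot: [-180.0, 0.0, 116.5]
wrist_force: [-0.3, 0.9, -0.3]
finger_gap: 0.999
grasp_force: 0.0
```

```bash
python3 - <<'E'
from h import *
from station import status
o=status.get_obs()
print(plan(o,[.593,-.0595,.15],Ro.from_euler('xyz',[180,0,94.07],degrees=True),10))
E
```

```text
([-0.912, -0.172, 0.127], [-0.001, 0.0, 0.374])
```

Emit:
arm_command --motion '[[[-0.912,-0.172,0.12],[0,0,0.374]],[[-0.912,-0.172,0.12],[0,0,0.374]],[[-0.912,-0.172,0.12],[0,0,0.374]],[[-0.912,-0.172,0.12],[0,0,0.374]],[[-0.912,-0.172,0.12],[0,0,0.374]]]'

```text
t: 2.18
tcp_pos: [0.5928, 0.0797, 0.1702]
eef_rot: [-180.0, 0.0, 105.3]
wrist_force: [1.0, 0.5, 1.0]
finger_gap: 0.998
grasp_force: 0.0
```

Emit:
arm_command --motion '[[[-0.912,-0.172,0.12],[0,0,0.374]],[[-0.912,-0.172,0.12],[0,0,0.374]],[[-0.912,-0.172,0.12],[0,0,0.374]],[[-0.912,-0.172,0.12],[0,0,0.374]],[[-0.912,-0.172,0.12],[0,0,0.374]]]'

```text
t: 2.6
tcp_pos: [0.5931, -0.0592, 0.1522]
eef_rot: [-180.0, 0.0, 94.0]
wrist_force: [0.8, -0.4, -0.1]
finger_gap: 1.003
grasp_force: 0.0
```

Emit:
arm_command --motion '[[[0,0,0],[0,0,0]],[[0,0,0],[0,0,0]],[[0,0,0],[0,0,0]],[[0,0,0],[0,0,0]],[[0,0,0],[0,0,0]]]'

```text
t: 3.02
tcp_pos: [0.5936, -0.0563, 0.1526]
eef_rot: [180.0, -0.0, 94.3]
wrist_force: [0.5, -0.1, -0.1]
finger_gap: 1.002
grasp_force: 0.0
```

```bash
python3 - <<'E'
from h import *
from station import status,cams
o=status.get_obs();print(o['tcp_pos'],o['eef_rot'],o['qpos'])
c=cams.read_camera('wrist');cv2.imwrite('pics/w1.png',c['pixels'][:,:,::-1]);np.savez('w1.npz',**c)
print(-c['R'].T@c['t'],c['R'].round(3))
# expected pixels: bar centreline at z=.021 , box opening edges
g=np.load('geo.npz');P=[[np.polyval(g['v'],y),y,.021] for y in (-.0375,-.0595,-.12)]
q=np.array(P)@c['R'].T+c['t'];q=q@c['intrinsics'].T;print((q[:,:2]/q[:,2:]).round(1))
E
```

```text
[ 0.59355446 -0.05627086  0.15262117] [ 1.79996133e+02 -3.92125549e-02  9.43013898e+01] [-19.59444769  26.84499615  25.15986758 106.06031621 -14.51340794
  50.24435148  16.8452436 ]
[0.58761904 0.02063709 0.30012873] [[ 0.997  0.075 -0.   ]
 [ 0.072 -0.956  0.283]
 [ 0.021 -0.282 -0.959]]
[[318.  177.2]
 [317.9 199.5]
 [317.7 256.1]]
```

View pics/w1.png

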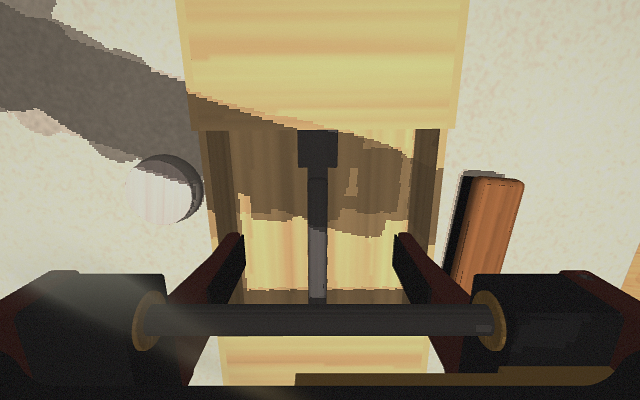

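The wrist view shows the bar centred at column 318 between the open fingers, and its end at (317,178) where I predicted (318,177). The blade is at (298–338, 130–167). I'll descend now.

Emit:
arm_command --motion '[[[-0.02,0,0.6],[0,0,0]],[[-0.02,0,0.6],[0,0,0]],[[-0.02,0,0.6],[0,0,0]],[[-0.02,0,0.6],[0,0,0]],[[-0.02,0,0.6],[0,0,0]]]'

```text
t: 3.48
tcp_pos: [0.5938, -0.06, 0.0619]
eef_rot: [180.0, -0.0, 94.2]
wrist_force: [-0.5, 0.2, -0.4]
finger_gap: 1.0
grasp_force: 0.0
```

Emit:
arm_command --motion '[[[0,0,0.4],[0,0,0]],[[0,0,0.4],[0,0,0]],[[0,0,0.3],[0,0,0]],[[0,0,0.15],[0,0,0]],[[0,0,0],[0,0,0]]]'

```text
t: 3.9
tcp_pos: [0.5932, -0.0608, 0.0244]
eef_rot: [-179.9, -0.0, 94.2]
wrist_force: [-0.6, 0.6, -0.9]
finger_gap: 0.993
grasp_force: 0.0
```

Emit:
arm_command --motion '[[[0,0,0],[0,0,0]],[[0,0,0],[0,0,0]],[[0,0,0],[0,0,0]],[[0,0,0],[0,0,0]],[[0,0,0],[0,0,0]]]'

```text
t: 4.32
tcp_pos: [0.5939, -0.061, 0.0256]
eef_rot: [180.0, -0.0, 94.1]
wrist_force: [-0.4, -0.6, 0.8]
finger_gap: 1.001
grasp_force: 0.0
```

Emit:
arm_command --motion '[[[0,0,0.1],[0,0,0]],[[0,0,0],[0,0,0]],[[0,0,0],[0,0,0]],[[0,0,0],[0,0,0]],[[0,0,0],[0,0,0]]]'

```text
t: 4.73
tcp_pos: [0.5936, -0.061, 0.0221]
eef_rot: [-180.0, -0.0, 94.1]
wrist_force: [0.1, -0.0, -0.1]
finger_gap: 1.001
grasp_force: 0.0
```

Emit:
arm_command --motion '[[[0,0,0],[0,0,0]],[[0,0,0],[0,0,0]],[[0,0,0],[0,0,0]],[[0,0,0],[0,0,0]],[[0,0,0],[0,0,0]]]' --jaw 0 --grip_force 45

```text
t: 5.15
tcp_pos: [0.5936, -0.061, 0.0221]
eef_rot: [180.0, -0.0, 94.2]
wrist_force: [0.1, -0.2, 0.3]
finger_gap: 0.658
grasp_force: 0.0
```

Emit:
arm_command --motion '[[[0,0,0],[0,0,0]],[[0,0,0],[0,0,0]],[[0,0,0],[0,0,0]],[[0,0,0],[0,0,0]],[[0,0,0],[0,0,0]]]'

```text
t: 5.57
tcp_pos: [0.5936, -0.061, 0.0222]
eef_rot: [180.0, -0.0, 94.1]
wrist_force: [-0.3, -0.2, 0.3]
finger_gap: 0.28
grasp_force: 0.0
```

Emit:
arm_command --motion '[[[0,0,0],[0,0,0]],[[0,0,0],[0,0,0]],[[0,0,0],[0,0,0]],[[0,0,0],[0,0,0]],[[0,0,0],[0,0,0]]]'

```text
t: 5.98
tcp_pos: [0.5934, -0.061, 0.0221]
eef_rot: [-180.0, -0.0, 94.1]
wrist_force: [-0.1, 0.6, 0.1]
finger_gap: 0.225
grasp_force: 45.0
```

The gap is 19.8 mm with 45 N of grip force, so the bar is held. Next I'll lift slightly, slide toward −y, then tilt the blade up.

Emit:
arm_command --motion '[[[0,0,-0.13],[0,0,0]],[[0,0,0],[0,0,0]],[[-0.3,0,0],[0,0,0]],[[-0.3,0,0],[0,0,0]],[[-0.3,0,0],[0,0,0]]]'

```text
t: 6.4
tcp_pos: [0.5955, -0.0893, 0.026]
eef_rot: [-180.0, 0.0, 94.1]
wrist_force: [-0.1, -0.1, -1.9]
finger_gap: 0.225
grasp_force: 45.0
```

Emit:
arm_command --motion '[[[-0.3,0,0],[0,0,0]],[[-0.3,0,0],[0,0,0]],[[0,0,0],[0,0,0]],[[0,0,0],[0,0,0]],[[0,0,0],[0,0,0]]]'

```text
t: 6.82
tcp_pos: [0.5968, -0.1056, 0.0259]
eef_rot: [-180.0, -0.0, 94.1]
wrist_force: [0.0, -0.7, -1.7]
finger_gap: 0.224
grasp_force: 45.0
```

```bash
python3 - <<'E'
from h import *
from station import status,cams
o=status.get_obs();print(o['tcp_pos'],o['eef_rot'],o['finger_gap'],o['wrist_force'])
a=cams.read_camera('wrist')['pixels'][:,:,::-1];b=cams.read_camera('top')['pixels'][100:270,240:510,::-1]
cv2.imwrite('pics/w2.png',np.vstack([a[100:400,:],cv2.resize(b,(476,300))[:, :] if 0 else cv2.copyMakeBorder(cv2.resize(b,(476,300)),0,0,0,164,0)]))
E
```

```text
[ 0.59675655 -0.10560139  0.02592667] [-1.79990789e+02 -2.94423911e-02  9.41482347e+01] 0.22380144725622772 [ 0.00261601 -0.7003617  -1.69474338]
```

View pics/w2.png

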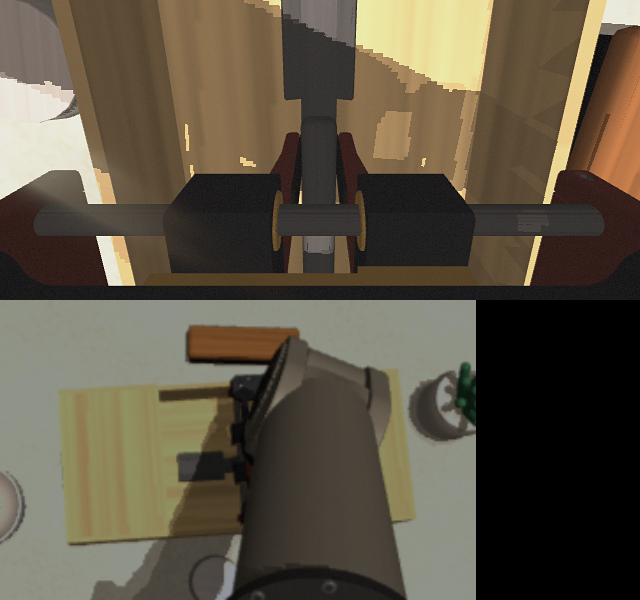

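The top view shows the whole blade inside the opening, with its end at crop x≈178 and the roof edge at x≈158, about 25 mm clear. I'll tilt the blade up about the handle end.

Emit:
arm_command --motion '[[[-0.05,0,-0.2],[0,0.33,0]],[[-0.05,0,-0.2],[0,0.33,0]],[[-0.05,0,-0.2],[0,0.33,0]],[[-0.05,0,-0.2],[0,0.33,0]],[[-0.05,0,-0.2],[0,0.33,0]]]'

```text
t: 7.33
tcp_pos: [0.5976, -0.1147, 0.0558]
eef_rot: [180.0, -10.0, 94.2]
wrist_force: [0.3, -0.5, -2.2]
finger_gap: 0.222
grasp_force: 45.0
```

Emit:
arm_command --motion '[[[-0.03,0,-0.2],[0,0.33,0]],[[-0.03,0,-0.2],[0,0.33,0]],[[-0.03,0,-0.2],[0,0.33,0]],[[-0.03,0,-0.2],[0,0.33,0]],[[-0.03,0,-0.2],[0,0.33,0]]]'

```text
t: 7.75
tcp_pos: [0.5984, -0.1264, 0.0838]
eef_rot: [180.0, -19.9, 94.2]
wrist_force: [0.6, -0.3, -1.4]
finger_gap: 0.224
grasp_force: 45.0
```

Emit:
arm_command --motion '[[[0,0,0],[0,0,0]],[[0,0,0],[0,0,0]],[[0,0,0],[0,0,0]],[[0,0,0],[0,0,0]],[[0,0,0],[0,0,0]]]'

```text
t: 8.17
tcp_pos: [0.5982, -0.1257, 0.0832]
eef_rot: [-180.0, -19.8, 94.2]
wrist_force: [-0.6, -0.3, -1.6]
finger_gap: 0.22
grasp_force: 45.0
```

```bash
python3 - <<'E'
from h import *
from station import status,cams
o=status.get_obs();print(o['tcp_pos'],o['eef_rot'],o['finger_gap'],o['wrist_force'])
R=Ro.from_euler('xyz',o['eef_rot'],degrees=True);g=np.load('geo.npz')
for n,p in dict(hand_bot=[-.165,0,.017],hand_top=[-.165,0,.001],blade=[.095,0,.014]).items():
    P=R.apply(p)+o['tcp_pos'];print(n,P.round(3),'loc y',((P[:2]-g['ctr'])@g['ya']).round(3))
a=cams.read_camera('side')['pixels'][:,:,::-1]
cv2.imwrite('pics/s3.png',cv2.resize(a[130:350,230:450],None,fx=2.7,fy=2.7))
E
```

```text
[ 0.59824903 -0.12571174  0.08320182] [-179.9756151   -19.80672782   94.23281892] 0.22041544300760219 [-0.60430677 -0.31468441 -1.58544092]
hand_bot [ 0.609 -0.275  0.011] loc y -0.196
hand_top [ 0.61  -0.28   0.026] loc y -0.202
blade [ 0.591 -0.032  0.102] loc y 0.047
```

View pics/s3.png

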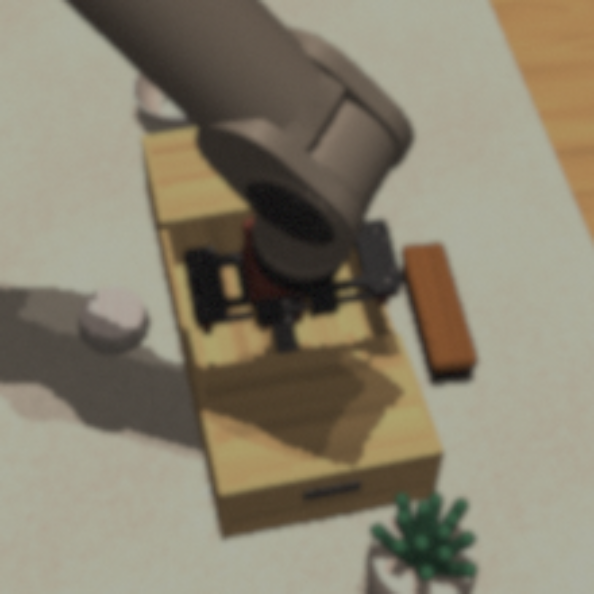

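The side view shows the bar tilted out of the opening with the gripper clear of the roof, and the wrist force is only the bar's weight. I'll pull it out along its axis.

Emit:
arm_command --motion '[[[0.1,0,0.1],[0,0,0]],[[0.4,0,0],[0,0,0]],[[0.5,0,0],[0,0,0]],[[0.5,0,0],[0,0,0]],[[0.5,0,0],[0,0,0]]]'

```text
t: 8.63
tcp_pos: [0.5941, -0.067, 0.1017]
eef_rot: [180.0, -19.8, 94.2]
wrist_force: [0.5, -0.2, -1.8]
finger_gap: 0.223
grasp_force: 45.0
```

Emit:
arm_command --motion '[[[0.5,0,0],[0,0,0]],[[0.5,0,0],[0,0,0]],[[0.5,0,0],[0,0,0]],[[0.5,0,0],[0,0,0]],[[0.5,0,0],[0,0,0]]]'

```text
t: 9.05
tcp_pos: [0.5889, 0.0024, 0.127]
eef_rot: [180.0, -19.8, 94.2]
wrist_force: [0.1, 0.4, -2.3]
finger_gap: 0.217
grasp_force: 45.0
```

Emit:
arm_command --motion '[[[0.3,0,0],[0,0,0]],[[0,0,0],[0,0,0]],[[0,0,0],[0,0,0]],[[0,0,0],[0,0,0]],[[0,0,0],[0,0,0]]]'

```text
t: 9.47
tcp_pos: [0.5884, 0.0079, 0.129]
eef_rot: [-180.0, -19.8, 94.0]
wrist_force: [0.9, -0.2, -1.7]
finger_gap: 0.224
grasp_force: 45.0
```

```bash
python3 - <<'E'
from h import *
from station import status,cams
o=status.get_obs();print(o['tcp_pos'],o['eef_rot'],o['qpos'].round(1),o['wrist_force'])
R=Ro.from_euler('xyz',o['eef_rot'],degrees=True);g=np.load('geo.npz')
for n,p in dict(hand_bot=[-.165,0,.017],hand_top=[-.165,0,.001],blade=[.095,0,.014]).items():
    P=R.apply(p)+o['tcp_pos'];print(n,P.round(3),'loc y',((P[:2]-g['ctr'])@g['ya']).round(3))
# lift 170 straight up while untilting 20 deg
print(plan(o,[*(o['tcp_pos'][:2]+[0,-.03]),o['tcp_pos'][2]+.12],R*Ro.from_euler('y',-20,degrees=True),15))
print('up',(R.inv().apply([0,0,1])).round(3))
a=cams.read_camera('side')['pixels'][:,:,::-1]
cv2.imwrite('pics/s4.png',cv2.resize(a[100:340,200:450],None,fx=2.4,fy=2.4))
E
```

```text
[0.58836753 0.00791293 0.12898781] [-179.96276996  -19.75885956   94.03866668] [ -3.4  29.2   9.4 105.7 -30.7  52.9  29.3] [ 0.92541059 -0.21560447 -1.72803   ]
hand_bot [ 0.599 -0.141  0.057] loc y -0.062
hand_top [ 0.599 -0.147  0.072] loc y -0.068
blade [0.582 0.102 0.148] loc y 0.181
([-0.017, -0.005, -0.276], [0.0, -0.222, -0.0])
up [ 0.338 -0.001 -0.941]
```

View pics/s4.png

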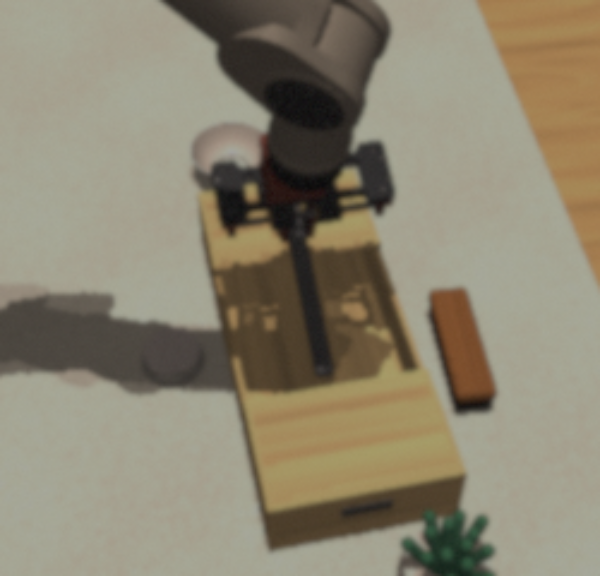

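The side view shows the whole bar visible, with its handle end at about (322,370), inside the opening and clear of the roof edge. I'll lift straight up.

Emit:
arm_command --motion '[[[0.09,0,-0.25],[0,0,0]],[[0.19,0,-0.52],[0,0,0]],[[0.19,0,-0.52],[0,0,0]],[[0.19,0,-0.52],[0,0,0]],[[0.19,0,-0.52],[0,0,0]]]'

```text
t: 9.93
tcp_pos: [0.5884, 0.009, 0.205]
eef_rot: [-180.0, -19.8, 94.1]
wrist_force: [-0.2, 0.2, -1.8]
finger_gap: 0.224
grasp_force: 45.0
```

Emit:
arm_command --motion '[[[0.19,0,-0.52],[0,0,0]],[[0.19,0,-0.52],[0,0,0]],[[0.19,0,-0.52],[0,0,0]],[[0.19,0,-0.52],[0,0,0]],[[0.19,0,-0.52],[0,0,0]]]'

```text
t: 10.35
tcp_pos: [0.5882, 0.0093, 0.2881]
eef_rot: [-180.0, -19.8, 94.1]
wrist_force: [0.9, -0.5, -1.3]
finger_gap: 0.226
grasp_force: 45.0
```

Emit:
arm_command --motion '[[[0.12,0,-0.3],[0,0,0]],[[0,0,0],[0,0,0]],[[0,0,0],[0,0,0]],[[0,0,0],[0,0,0]],[[0,0,0],[0,0,0]]]'

```text
t: 10.77
tcp_pos: [0.5877, 0.0103, 0.2953]
eef_rot: [-179.9, -19.8, 94.1]
wrist_force: [-0.8, -0.6, -1.8]
finger_gap: 0.227
grasp_force: 45.0
```

Emit:
arm_command --motion '[[[0,0,0],[0,0,0]],[[0,0,0],[0,0,0]],[[0,0,0],[0,0,0]],[[0,0,0],[0,0,0]],[[0,0,0],[0,0,0]]]'

```text
t: 11.18
tcp_pos: [0.5884, 0.0103, 0.2964]
eef_rot: [-180.0, -19.8, 94.1]
wrist_force: [-0.7, -0.7, -1.6]
finger_gap: 0.221
grasp_force: 45.0
```

```bash
python3 - <<'E'
from h import *
from station import status,cams
o=status.get_obs();print(o['tcp_pos'],o['eef_rot'],o['wrist_force'],o['grasp_force'],abs(o['joint_velocities']).max())
R=Ro.from_euler('xyz',o['eef_rot'],degrees=True);g=np.load('geo.npz')
for n,p in dict(hand=[-.165,0,.017],mid=[-.035,0,.017],blade=[.095,0,.014]).items():
    P=R.apply(p)+o['tcp_pos'];print(n,P.round(3),'dist',np.linalg.norm(P[:2]-g['ctr']).round(3))
a=cams.read_camera('side')['pixels'][:,:,::-1]
cv2.imwrite('pics/s5.png',a)
E
```

```text
[0.58837335 0.01025014 0.2963965 ] [-179.990285    -19.79989628   94.14201885] [-0.69045895 -0.67017767 -1.63914239] 44.995458126068115 0.12543385413200872
hand [ 0.599 -0.139  0.225] dist 0.06
mid [ 0.59  -0.017  0.269] dist 0.062
blade [0.582 0.104 0.315] dist 0.184
```

View pics/s5.png

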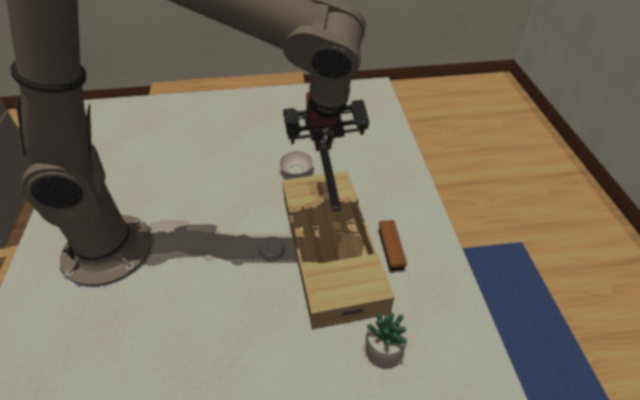

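The side view shows the shoehorn held well above the box, with its handle end at (336,205). The bystanders are where they started, and everything is still.

```bash
python3 -c "
from station import robot
print(robot.hand_in())"
```

```text
the job is handed in; nothing more can be done
None
```

I took the shoehorn out of the box blade end first and handed the job in at about 11 s, with the arm holding it still and its lowest point about 15 cm above the box's top by my calculation; the last picture shows the tin, brush, bowl and plant in place, and hand-in gave no verdict.

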